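Sweep the small stationery into the corral

TASK

Clear the packing spot: with the fingertips, sweep the staple box, the eraser and the yellow slip pad across the table top into the three-sided plywood corral, until each lies flat and wholly inside it, well past the opening and not just level with it. Only push them along the table, never pick them up, and leave the tape measure, the glue stick and the small parcel where they stand.

Things in the scene. Friction and masses are not known exactly. Their poses are not given: they have to be found in the camera images.
- corral: Three-sided fence of 9 mm plywood rails, 30 mm high, screwed to the table (it does not move), with no floor: the table top runs through its open side. Inside it is 250 mm wide (its x) and 140 mm deep (its y). Origin: middle of the open side, at table height; +y leads inward to the back rail, x runs along the opening; the side rails stand at x = -125 and +125 mm (inner faces). Two small steel brackets stand outside the back rail, reaching 24 mm beyond it.
- staple_box: Blue carton of staples, 34 (x) by 58 (y) by 22 (z) mm, about 60 g, lying loose and flat on the table. Origin at the centre of its underside.
- eraser: White eraser in a blue card sleeve, 23 (x) by 45 (y) by 12 (z) mm, about 30 g, lying loose and flat on the table. Origin at the centre of its underside.
- slip_pad: Pad of yellow slips, a rigid block 52 (x) by 74 (y) by 14 (z) mm, about 90 g, lying loose and flat on the table. Origin at the centre of its underside.
- tape_measure: Yellow and black tape measure, 62 by 71 by 42 mm, loose, to be left alone. Origin at the centre of its underside.
- glue_stick: Red and yellow glue stick standing upright, 28 mm across, 86 mm tall, loose, to be left alone. Origin at the centre of its underside.
- parcel: Small taped brown carton, 68 (x) by 113 (y) by 53 (z) mm, loose, standing beyond the corral's back rail, to be left alone. Origin at the centre of its underside.

How it is judged:
At the end, for the whole second after the job is handed in: Centres of all three between the side and back rails and past the opening by at least 34 mm (staple box), 26 mm (eraser), 45 mm (slip pad): wholly inside however turned. All flat on the table (underside below 6 mm, tilt < 0.15 rad), at rest; the other three things within 20 mm of their start (y of staple_box in the frame of corral between 0.034 and 0.14 m and x of staple_box in the frame of corral between -0.125 and 0.125 m and height (world z) of each of staple_box, eraser, slip_pad below 0.006 m and angle between each of staple_box, eraser, slip_pad's own z axis and vertical below 0.15 rad and linear speed of each of staple_box, eraser, slip_pad below 0.02 m/s and y of eraser in the frame of corral between 0.026 and 0.14 m and x of eraser in the frame of corral between -0.125 and 0.125 m and y of slip_pad in the frame of corral between 0.045 and 0.14 m and x of slip_pad in the frame of corral between -0.125 and 0.125 m and distance of each of tape_measure, glue_stick, parcel from where it was at the start of the episode below 0.02 m); the robot touches nothing.
It fails at once if staple box, eraser or slip pad lifted off the table (underside centre more than 20 mm up) (height (world z) of any of staple_box, eraser, slip_pad above 0.02 m).
It fails at once if tape measure, glue stick or parcel moved by more than 20 mm (distance of any of tape_measure, glue_stick, parcel from where it was at the start of the episode above 0.02 m).
It also fails if it takes over 72 s, if anything falls off the work surface, if the arm or the gripper's body presses on something with over 40 N, if the wrist force passes 120 N, or if a joint passes its speed limit or range.

ROBOT

A 7-joint arm with a two-finger parallel gripper is mounted at the origin on a cart in front of the work surface, level with it; the furniture and walls round the work are solid. World frame = base frame: x ahead of the robot, y to its left, z up, the work surface at z = 0. Lengths are in m, angles in rad, forces in N, time in s.
With the tool pointing down it reaches from about 0.4 to 0.925 m from the base axis. Payload 4.1 kg.
Tool frame: the origin (TCP) lies on the centre line of the jaws, within the pads' length; the fingertips stand 17 mm ahead of it and the grasp point (between the pads) lies 2 mm behind it; z points along the fingers, y is the line along which they close (so a half turn about z gives the same grasp; the last joint's range is limited). The gripper opens to 85 mm and grips with 20 to 120 N. Pads are 22 mm wide; open, the fingers measure 114 mm over their backs; the gripper's body (76 mm by 85 mm) begins 54 mm behind the grasp point. The pads swing forward as they close: fully open they stand 13 mm farther back than shut.
Start: joints at [-1.262, 0.398, 0.045, 1.537, -0.019, 1.207, -0.051], TCP at [0.258, 0.597, 0.248] pointing down, gripper open.
Joint ranges: [-2.82, 2.82], [-0.49, 2.23], [-1.37, 1.46], [0, 2.46], [-1.36, 4.5], [0.23, 2], [-2.94, 2.94]. Speed limits (rad/s): [2.57, 2.57, 3.14, 3.14, 3.14, 3.14, 3.14].

INTERFACE

Orientations are given as a unit quaternion [w, x, y, z].
In Python, from rig import r, vision gives the robot as it stands. The module is installed in compiled form; this text tells all that it offers.
- The arm moves only by the tool apply_moves, never from a script. Its argument "deltas" is a list of rows, each an object of numbers: "tx", "ty", "tz": the shift along the tool's x, y, z in m; "turn": the turn about the tool's z in degrees; "claw": the opening, from 0 (shut) to 1 (fully open). A call has 1 to 8 rows; each row is the pose to reach, as a shift and turn from the pose commanded when the call began, along the tool's axes at that moment; what a row does not reach only later rows make up. A row lasts 1/8 s, in which the tool goes at most 62.5 mm and 10.7 degrees, less where a joint would pass 70% of its speed; a pose out of reach is approached as far as the arm can. A call with a gripper value outside its range is refused whole. The fingers move at their own pace and stop on an object; "newtons" is the grip in N (left out, the last holds). Time passes only in rows, so rows that repeat a pose let the fingers close. It gives the time, the measured TCP pose, the force, the opening and the grip force at its end, in the units of the state.
- r.read_state(): the state, without advancing time (a new reading comes with each control period).
- vision.read_camera(name): name is "scene" or "top" or "wrist"; returns a dict with "frame" (420x560x3 uint8, red, green, blue), "fx", "fy", "cx", "cy" (pixels), "k1" (the pictures are not rectified: a ray, as slopes to the right and down, at radius r is drawn at 1 + k1 r^2 times it, then the intrinsics apply), "position" and "rotation" of the camera in the world. Camera axes: x right, y down, z forward; pixel columns grow to the right and rows downward; lengths in m; the calibration is good to about 2 mm. A picture is of the moment at which its call begins. There is no depth.
- r.sign_off(): hands the job in; it is judged then, once.
The state is a dict: "t": time; "qpos": joint angles; "joint_vel": joint speeds; "tau": joint torques, N m; "ee_pos": TCP position; "ee_rot": TCP orientation; "force": force on the tool from outside, world axes, zero at the start; "moment": the same for the moment, N m; "finger_gap": finger opening in m; "gripper_force": force on a finger pad.
Only numpy, scipy, OpenCV 4.12 (cv2) and the standard library are available. Lean on these libraries where they do the work, as an engineer would, in place of code of your own. Each camera call takes 0.05 s, during which the arm holds its last target. There are 200 camera calls.

## Working session

There is one attempt and no reset: what is moved stays moved. The work goes in short steps, Python scripts to look and compute and a tool call to move; the robot and the scene stay as the last step left them, time stands still between calls to the robot, and variables do not carry over. Pictures are saved under pics/ and viewed, at most 10 in all, crops included, and the job is handed in when it is done.

Besides the shell and the picture viewer there is one more tool, called after "Request:" as name(argument=value, ...) on one line, values as JSON. apply_moves: Moves the arm, as the interface text tells. Its arguments: {"type":"object","properties":{"deltas":{"type":"array","items":{"type":"object","properties":{"tx":{"type":"number"},"ty":{"type":"number"},"tz":{"type":"number"},"turn":{"type":"number"},"claw":{"type":"number"}}}},"newtons":{"type":"number"}},"required":["deltas"]}

```bash
mkdir -p pics; cat > h.py <<'E'
import numpy as np, cv2
from rig import r, vision
def snap(n,f):
    c=vision.read_camera(n); cv2.imwrite(f'pics/{f}.png',c['frame'][:,:,::-1]); np.save(f'pics/{f}.npy',c,allow_pickle=True); return c
def load(f): return np.load(f'pics/{f}.npy',allow_pickle=True).item()
def p2w(c,u,v,z=0.):
    K=np.array([[c['fx'],0,c['cx']],[0,c['fy'],c['cy']],[0,0,1]]);
    d=cv2.undistortPoints(np.array([[[u,v]]],float),K,np.array([c['k1'],0,0,0.]))[0,0]
    R=np.array(c['rotation']); 
    if R.size==4:
        from scipy.spatial.transform import Rotation as Q; R=Q.from_quat(np.roll(R,-1)).as_matrix()
    w=R@np.array([d[0],d[1],1]); p=np.array(c['position']); return (p+w*(z-p[2])/w[2])
E
python3 - <<'E'
from h import *
c=snap('top','top1'); d=snap('scene','sc1')
print({k:c[k] for k in c if k!='frame'})
s=r.read_state();print(s)
t=c['frame'];cv2.imwrite('pics/top1b.png',cv2.resize(t,(800,600),interpolation=cv2.INTER_CUBIC)[:,:,::-1])
E
```

```text
{'fx': 455.65819220880746, 'fy': 455.65819220880746, 'cx': 272.26406438930496, 'cy': 206.67260887683085, 'k1': -0.039481321874499056, 'position': array([0.31660112, 0.09496152, 1.17727643]), 'rotation': array([ 0.06680096, -0.70125747,  0.70686821, -0.06413211])}
{'t': 0.1, 'qpos': array([-1.26195097,  0.39910883,  0.04503535,  1.53776407, -0.01870082,
        1.20690982, -0.05072001]), 'joint_vel': array([-2.34754648e-03, -1.05150249e-03,  1.23506314e-03, -2.37241229e-03,
        4.92919205e-04, -6.89577359e-05,  7.25081883e-04]), 'tau': array([ 4.72696032e-03, -4.76263905e+01,  1.37067631e+00, -2.54953980e+01,
        1.21880686e-02,  4.99441288e-03,  1.51228721e-05]), 'ee_pos': array([0.25756884, 0.59619354, 0.24736878]), 'ee_rot': array([-1.19462241e-04,  2.02466933e-01,  9.79288701e-01, -8.76214882e-04]), 'force': array([-0.55404485,  0.24323559, -0.25975517]), 'moment': array([-0.01111636, -0.04022592,  0.01155791]), 'gripper_force': 0.0, 'finger_gap': 0.085619036294964}
```

View pics/top1b.png

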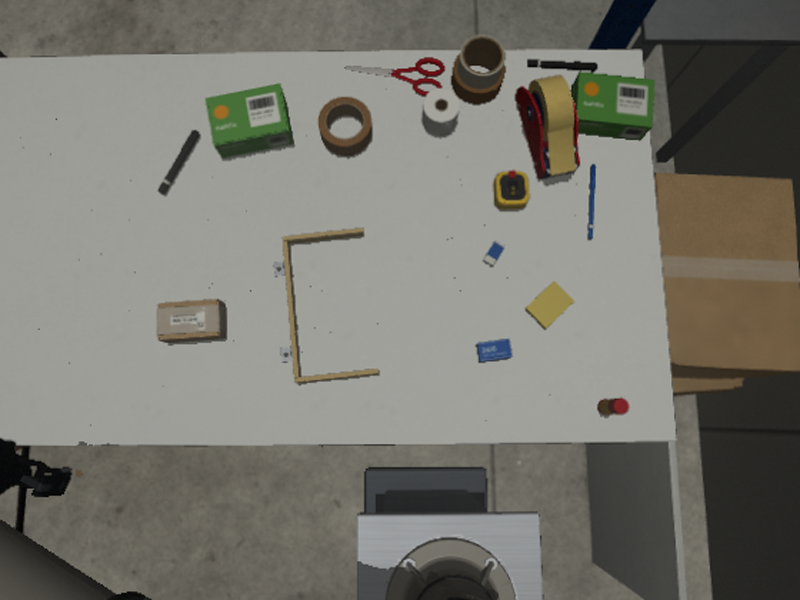

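View pics/sc1.png

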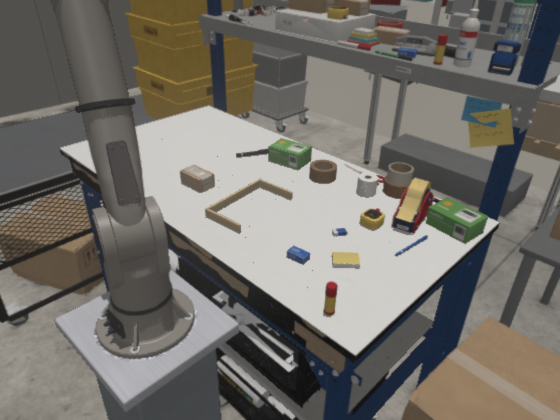

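The top view (800x600) shows the corral opening right (-y), with its back rail at px x≈293 and tips at (363,232) and (379,373). The staple box is at (494,350), the eraser at (494,253), the pad at (550,305), the tape measure at (512,189) and the glue stick's base at about (604,407). The scene view agrees.

```bash
python3 - <<'E'
from h import *
c=load('top1'); f=c['frame']
s=0.7
def P(u,v,z=0): return p2w(c,u*s,v*s,z)[:2].round(4)
for n,u,v,z in [('tipL',363,235,.03),('tipR',379,372,.03),('backL',290,242,.03),('backR',299,376,.03),('staple',494,349,.022),('eraser',494,253,.012),('pad',550,305,.014),('tape',512,189,.042),('glue',621,406,.086),('parcel',191,318,.053)]: print(n,P(u,v,z))
hsv=cv2.cvtColor(f,cv2.COLOR_RGB2HSV)
# rects
for n,lo,hi,box,z in [('pad',(20,80,80),(35,255,255),(520,275,585,335),.014),('staple',(100,100,40),(125,255,255),(470,330,520,370),.022),('eraser',(100,100,40),(125,255,255),(475,235,515,270),.012)]:
    m=np.zeros(f.shape[:2],np.uint8);x0,y0,x1,y1=[int(a*s) for a in box]
    m[y0:y1,x0:x1]=cv2.inRange(hsv,lo,hi)[y0:y1,x0:x1]
    rect=cv2.minAreaRect(cv2.findNonZero(m)); bp=cv2.boxPoints(rect)
    w=np.array([p2w(c,*q,z)[:2] for q in bp]); print(n,m.sum()//255,w.mean(0).round(4),w.round(3).tolist())
a=f[150:310,170:460]; cv2.imwrite('pics/c1.png',cv2.resize(a,(797,440),interpolation=cv2.INTER_CUBIC)[:,:,::-1])
E
```

```text
tipL [0.6442 0.145 ]
tipR [0.3949 0.117 ]
backL [0.6322 0.2783]
backR [0.3889 0.2575]
staple [ 0.4345 -0.0877]
eraser [ 0.6129 -0.0958]
pad [ 0.5144 -0.1937]
tape [ 0.7259 -0.1287]
glue [ 0.331  -0.2856]
parcel [0.4898 0.4461]
pad 566 [ 0.5165 -0.1919] [[0.51, -0.148], [0.561, -0.201], [0.523, -0.236], [0.473, -0.182]]
staple 254 [ 0.4327 -0.087 ] [[0.445, -0.057], [0.452, -0.114], [0.421, -0.117], [0.413, -0.06]]
eraser 69 [ 0.6181 -0.098 ] [[0.613, -0.083], [0.634, -0.097], [0.623, -0.113], [0.602, -0.099]]
```

View pics/c1.png

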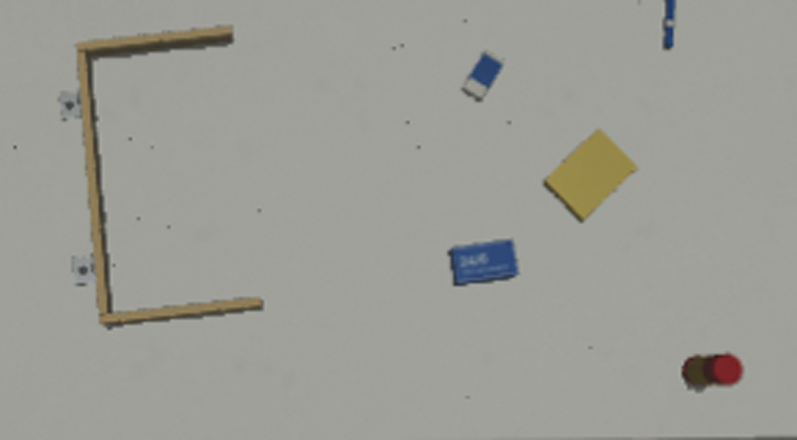

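Request:
apply_moves(deltas=[{"tx": -0.361,"ty": -0.2755,"tz": 0.05,"turn": 60.9,"claw": 0.2},{"tx": -0.361,"ty": -0.2755,"tz": 0.05,"turn": 60.9,"claw": 0.2},{"tx": -0.361,"ty": -0.2755,"tz": 0.05,"turn": 60.9,"claw": 0.2},{"tx": -0.361,"ty": -0.2755,"tz": 0.05,"turn": 60.9,"claw": 0.2},{"tx": -0.361,"ty": -0.2755,"tz": 0.05,"turn": 60.9,"claw": 0.2},{"tx": -0.361,"ty": -0.2755,"tz": 0.05,"turn": 60.9,"claw": 0.2},{"tx": -0.361,"ty": -0.2755,"tz": 0.05,"turn": 60.9,"claw": 0.2},{"tx": -0.361,"ty": -0.2755,"tz": 0.05,"turn": 60.9,"claw": 0.2}])

```text
t: 1.1
ee_pos: [0.4812, 0.1956, 0.1978]
ee_rot: [0.001, 0.673, 0.739, -0.001]
force: [0.3, 0.7, -0.5]
finger_gap: 0.0174
gripper_force: 0.0
```

Request:
apply_moves(deltas=[{"tx": -0.338,"ty": -0.073,"tz": 0.1},{"tx": -0.338,"ty": -0.073,"tz": 0.1},{"tx": -0.338,"ty": -0.073,"tz": 0.1},{"tx": -0.338,"ty": -0.073,"tz": 0.1},{"tx": -0.338,"ty": -0.073,"tz": 0.1},{"tx": -0.338,"ty": -0.073,"tz": 0.1},{"tx": -0.338,"ty": -0.073,"tz": 0.1}])

```text
schema error: expected keys tx, ty, tz, turn, claw
```

Request:
apply_moves(deltas=[{"tz": 0.03},{"tz": 0.055},{"tz": 0.065},{"tz": 0.07},{"tz": 0.07}])

```text
schema error: expected keys tx, ty, tz, turn, claw
```

```bash
python3 - <<'E'
from h import *
c=snap('wrist','w1'); d=snap('top','t2')
a=d['frame'][150:310,230:460]
cv2.imwrite('pics/m2.png',np.vstack([cv2.resize(a,(480,334)),cv2.resize(c['frame'],(480,262))[:, :]])[:,:,::-1])
E
```

```text
(no output)
```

View pics/m2.png

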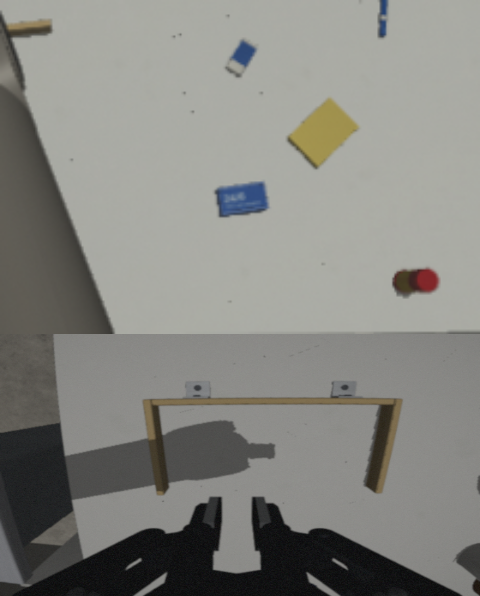

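The two moves were refused because every row needs all five keys. The wrist view shows the corral square to the tool, so the yaw is right.

Request:
apply_moves(deltas=[{"tx": -0.338,"ty": -0.073,"tz": 0.1,"turn": 0,"claw": 0.2},{"tx": -0.338,"ty": -0.073,"tz": 0.1,"turn": 0,"claw": 0.2},{"tx": -0.338,"ty": -0.073,"tz": 0.1,"turn": 0,"claw": 0.2},{"tx": -0.338,"ty": -0.073,"tz": 0.1,"turn": 0,"claw": 0.2},{"tx": -0.338,"ty": -0.073,"tz": 0.1,"turn": 0,"claw": 0.2},{"tx": -0.338,"ty": -0.073,"tz": 0.1,"turn": 0,"claw": 0.2},{"tx": -0.338,"ty": -0.073,"tz": 0.1,"turn": 0,"claw": 0.2}])

```text
t: 2.08
ee_pos: [0.4399, -0.145, 0.0975]
ee_rot: [-0.0, 0.673, 0.74, -0.001]
force: [-0.4, 0.2, 0.1]
finger_gap: 0.0173
gripper_force: 0.0
```

Request:
apply_moves(deltas=[{"tx": 0,"ty": 0,"tz": 0.03,"turn": 0,"claw": 0.2},{"tx": 0,"ty": 0,"tz": 0.055,"turn": 0,"claw": 0.2},{"tx": 0,"ty": 0,"tz": 0.065,"turn": 0,"claw": 0.2},{"tx": 0,"ty": 0,"tz": 0.07,"turn": 0,"claw": 0.2},{"tx": 0,"ty": 0,"tz": 0.07,"turn": 0,"claw": 0.2}])

```text
t: 2.7
ee_pos: [0.4417, -0.1424, 0.0286]
ee_rot: [0.0, 0.67, 0.742, 0.0]
force: [0.2, -0.9, -0.2]
finger_gap: 0.0167
gripper_force: 0.0
```

```bash
python3 - <<'E'
from h import *
c=snap('wrist','w2')
cv2.imwrite('pics/w2b.png',c['frame'][:,:,::-1])
E
```

```text
(no output)
```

View pics/w2b.png

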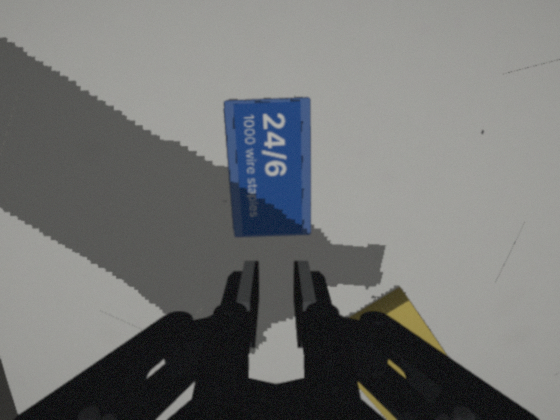

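The wrist view shows the staple box (235–310, 98–237) straight ahead of the fingers (245–315, 265). The pad is off to the right and clear.

Request:
apply_moves(deltas=[{"tx": 0,"ty": 0,"tz": 0.008,"turn": 0,"claw": 0.2},{"tx": 0.01,"ty": 0,"tz": 0.008,"turn": 0,"claw": 0.2},{"tx": 0.025,"ty": 0,"tz": 0.008,"turn": 0,"claw": 0.2},{"tx": 0.045,"ty": 0,"tz": 0.008,"turn": 0,"claw": 0.2},{"tx": 0.065,"ty": 0.002,"tz": 0.008,"turn": 0,"claw": 0.2},{"tx": 0.085,"ty": 0.003,"tz": 0.008,"turn": 0,"claw": 0.2},{"tx": 0.105,"ty": 0.004,"tz": 0.008,"turn": 0,"claw": 0.2},{"tx": 0.125,"ty": 0.005,"tz": 0.008,"turn": 0,"claw": 0.2}])

```text
t: 3.75
ee_pos: [0.4332, -0.0162, 0.0204]
ee_rot: [-0.0, 0.67, 0.742, 0.0]
force: [0.1, -0.8, 0.6]
finger_gap: 0.0171
gripper_force: 0.1
```

Request:
apply_moves(deltas=[{"tx": 0.02,"ty": 0.002,"tz": 0,"turn": 0,"claw": 0.2},{"tx": 0.04,"ty": 0.003,"tz": 0,"turn": 0,"claw": 0.2},{"tx": 0.06,"ty": 0.005,"tz": 0,"turn": 0,"claw": 0.2},{"tx": 0.08,"ty": 0.007,"tz": 0,"turn": 0,"claw": 0.2},{"tx": 0.1,"ty": 0.009,"tz": 0,"turn": 0,"claw": 0.2},{"tx": 0.115,"ty": 0.01,"tz": 0,"turn": 0,"claw": 0.2},{"tx": 0.125,"ty": 0.011,"tz": 0,"turn": 0,"claw": 0.2},{"tx": 0.125,"ty": 0.011,"tz": 0,"turn": 0,"claw": 0.2}])

```text
t: 4.75
ee_pos: [0.4319, 0.1082, 0.0203]
ee_rot: [-0.0, 0.67, 0.742, 0.0]
force: [0.2, 0.5, -0.6]
finger_gap: 0.0167
gripper_force: 0.0
```

```bash
python3 - <<'E'
from h import *
c=snap('wrist','w3')
cv2.imwrite('pics/w3b.png',c['frame'][:,:,::-1])
E
```

```text
(no output)
```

View pics/w3b.png

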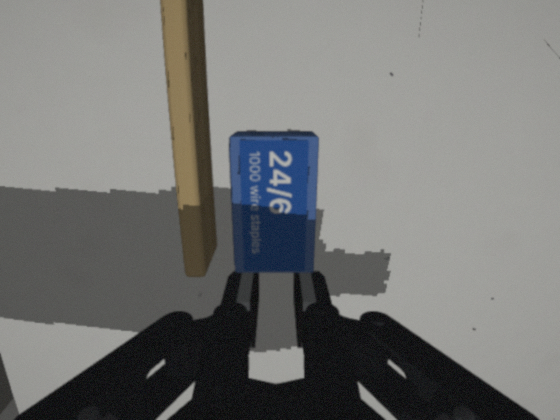

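The box is square to the fingers and just clear of the side rail, with its rear about level with the rail end. It needs about 55 mm more, then I back off and go to the eraser.

Request:
apply_moves(deltas=[{"tx": 0.015,"ty": 0.001,"tz": 0,"turn": 0,"claw": 0.2},{"tx": 0.03,"ty": 0.002,"tz": 0,"turn": 0,"claw": 0.2},{"tx": 0.045,"ty": 0.002,"tz": 0,"turn": 0,"claw": 0.2},{"tx": 0.053,"ty": 0.002,"tz": 0,"turn": 0,"claw": 0.2},{"tx": 0.056,"ty": 0.002,"tz": 0,"turn": 0,"claw": 0.2},{"tx": 0.056,"ty": 0.002,"tz": 0,"turn": 0,"claw": 0.2},{"tx": 0.02,"ty": 0.002,"tz": 0,"turn": 0,"claw": 0.2},{"tx": -0.02,"ty": 0.002,"tz": -0.04,"turn": 0,"claw": 0.2}])

```text
t: 5.8
ee_pos: [0.4341, 0.0863, 0.059]
ee_rot: [-0.001, 0.67, 0.742, -0.003]
force: [1.6, -0.2, 1.0]
finger_gap: 0.0174
gripper_force: 0.0
```

```bash
python3 - <<'E'
from h import *
print(r.read_state()['ee_pos'])
E
```

```text
[0.43405924 0.08634355 0.0590327 ]
```

Request:
apply_moves(deltas=[{"tx": -0.05,"ty": 0.01,"tz": -0.03,"turn": 0,"claw": 0.4},{"tx": -0.254,"ty": 0.159,"tz": -0.03,"turn": 0,"claw": 0.4},{"tx": -0.254,"ty": 0.159,"tz": -0.03,"turn": 0,"claw": 0.4},{"tx": -0.254,"ty": 0.159,"tz": -0.03,"turn": 0,"claw": 0.4},{"tx": -0.254,"ty": 0.159,"tz": -0.03,"turn": 0,"claw": 0.4},{"tx": -0.254,"ty": 0.159,"tz": -0.03,"turn": 0,"claw": 0.4},{"tx": -0.254,"ty": 0.159,"tz": 0.03,"turn": 0,"claw": 0.4},{"tx": -0.254,"ty": 0.159,"tz": 0.03,"turn": 0,"claw": 0.4}])

```text
t: 6.8
ee_pos: [0.6149, -0.1472, 0.0258]
ee_rot: [-0.005, 0.671, 0.742, -0.003]
force: [-1.2, 0.3, 0.7]
finger_gap: 0.034
gripper_force: 0.0
```

```bash
python3 - <<'E'
from h import *
c=snap('wrist','w4')
cv2.imwrite('pics/w4b.png',c['frame'][:,:,::-1])
E
```

```text
(no output)
```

View pics/w4b.png

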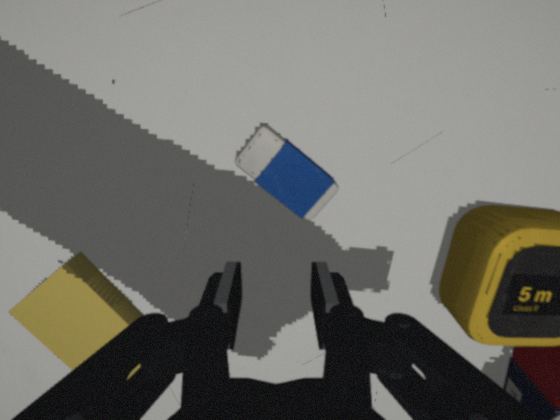

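The eraser (287,170) lies about 40° askew, slightly right of the finger centre (276), and the tape measure is clear on the right. I'm narrowing the gap so the eraser can't slip between the fingers.

Request:
apply_moves(deltas=[{"tx": 0,"ty": 0.005,"tz": 0.003,"turn": 0,"claw": 0.2},{"tx": 0,"ty": 0.005,"tz": 0.006,"turn": 0,"claw": 0.2},{"tx": 0.015,"ty": 0.005,"tz": 0.006,"turn": 0,"claw": 0.2},{"tx": 0.03,"ty": 0.005,"tz": 0.006,"turn": 0,"claw": 0.2},{"tx": 0.045,"ty": 0.005,"tz": 0.006,"turn": 0,"claw": 0.2},{"tx": 0.06,"ty": 0.005,"tz": 0.006,"turn": 0,"claw": 0.2},{"tx": 0.075,"ty": 0.005,"tz": 0.006,"turn": 0,"claw": 0.2},{"tx": 0.09,"ty": 0.005,"tz": 0.006,"turn": 0,"claw": 0.2}])

```text
t: 7.85
ee_pos: [0.6155, -0.058, 0.0243]
ee_rot: [0.0, 0.671, 0.742, 0.0]
force: [0.3, -0.1, 0.4]
finger_gap: 0.0171
gripper_force: 0.2
```

```bash
python3 - <<'E'
from h import *
c=snap('wrist','w5')
cv2.imwrite('pics/w5b.png',c['frame'][:,:,::-1])
E
```

```text
(no output)
```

View pics/w5b.png

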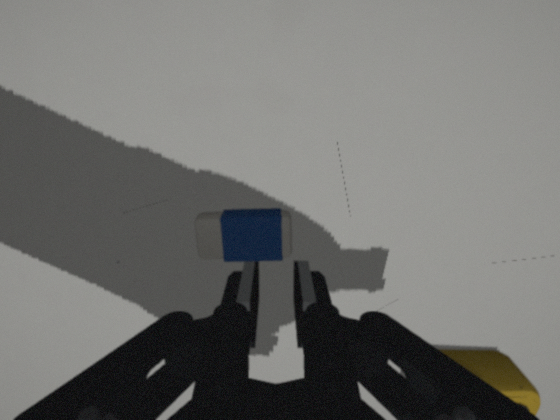

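The eraser has squared up, but it sits about 15 mm left of the finger centre (243 vs 275). I'm recentring the fingers before pushing on.

Request:
apply_moves(deltas=[{"tx": -0.012,"ty": 0,"tz": 0,"turn": 0,"claw": 0.2},{"tx": -0.012,"ty": -0.014,"tz": 0.005,"turn": 0,"claw": 0.2},{"tx": -0.006,"ty": -0.014,"tz": 0.005,"turn": 0,"claw": 0.2},{"tx": 0.006,"ty": -0.014,"tz": 0.005,"turn": 0,"claw": 0.2},{"tx": 0.024,"ty": -0.013,"tz": 0.005,"turn": 0,"claw": 0.2},{"tx": 0.044,"ty": -0.011,"tz": 0.005,"turn": 0,"claw": 0.2},{"tx": 0.064,"ty": -0.009,"tz": 0.005,"turn": 0,"claw": 0.2},{"tx": 0.084,"ty": -0.007,"tz": 0.005,"turn": 0,"claw": 0.2}])

```text
t: 8.9
ee_pos: [0.6003, 0.0259, 0.0193]
ee_rot: [-0.0, 0.67, 0.742, 0.0]
force: [1.0, -0.5, -0.2]
finger_gap: 0.0168
gripper_force: 0.2
```

Request:
apply_moves(deltas=[{"tx": 0.02,"ty": 0.002,"tz": 0,"turn": 0,"claw": 0.2},{"tx": 0.04,"ty": 0.004,"tz": 0,"turn": 0,"claw": 0.2},{"tx": 0.06,"ty": 0.006,"tz": 0,"turn": 0,"claw": 0.2},{"tx": 0.08,"ty": 0.008,"tz": 0,"turn": 0,"claw": 0.2},{"tx": 0.1,"ty": 0.01,"tz": 0,"turn": 0,"claw": 0.2},{"tx": 0.112,"ty": 0.011,"tz": 0,"turn": 0,"claw": 0.2},{"tx": 0.118,"ty": 0.011,"tz": 0,"turn": 0,"claw": 0.2},{"tx": 0.118,"ty": 0.011,"tz": 0,"turn": 0,"claw": 0.2}])

```text
t: 9.9
ee_pos: [0.5993, 0.1425, 0.0193]
ee_rot: [-0.0, 0.671, 0.742, -0.0]
force: [0.2, -0.0, 0.2]
finger_gap: 0.017
gripper_force: 0.0
```

```bash
python3 - <<'E'
from h import *
c=snap('wrist','w6')
cv2.imwrite('pics/w6b.png',c['frame'][:,:,::-1])
E
```

```text
(no output)
```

View pics/w6b.png

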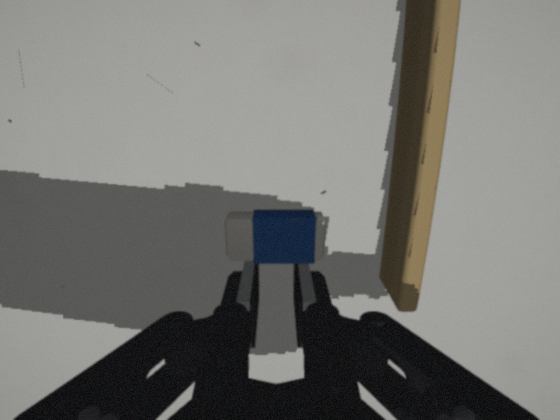

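The eraser is centred and square, with the rail about 22 mm to its right. I'll finish the push, back out, lift and go to the pad.

Request:
apply_moves(deltas=[{"tx": 0.018,"ty": 0.001,"tz": 0,"turn": 0,"claw": 0.2},{"tx": 0.036,"ty": 0.003,"tz": 0,"turn": 0,"claw": 0.2},{"tx": 0.052,"ty": 0.005,"tz": 0,"turn": 0,"claw": 0.2},{"tx": 0.062,"ty": 0.006,"tz": 0,"turn": 0,"claw": 0.2},{"tx": 0.066,"ty": 0.006,"tz": 0,"turn": 0,"claw": 0.2},{"tx": 0.066,"ty": 0.006,"tz": 0,"turn": 0,"claw": 0.2},{"tx": 0.03,"ty": 0.006,"tz": 0,"turn": 0,"claw": 0.2},{"tx": -0.02,"ty": 0,"tz": -0.05,"turn": 0,"claw": 0.2}])

```text
t: 10.95
ee_pos: [0.5989, 0.1278, 0.0608]
ee_rot: [-0.002, 0.67, 0.742, -0.003]
force: [0.7, 0.0, 1.0]
finger_gap: 0.0178
gripper_force: 0.0
```

```bash
python3 - <<'E'
from h import *
s=r.read_state(); p=s['ee_pos']; t=np.array([.524,-.2655])-p[:2]
X=np.array([-.1,.995]);Y=np.array([.995,.1]); print(p,t@X,t@Y)
E
```

```text
[0.59890463 0.12781813 0.0607972 ] -0.3838610807366884 -0.11386192128238509
```

Request:
apply_moves(deltas=[{"tx": -0.379,"ty": -0.116,"tz": -0.05,"turn": 0,"claw": 0.5},{"tx": -0.379,"ty": -0.116,"tz": -0.05,"turn": 0,"claw": 0.5},{"tx": -0.379,"ty": -0.116,"tz": -0.05,"turn": 0,"claw": 0.5},{"tx": -0.379,"ty": -0.116,"tz": -0.05,"turn": 0,"claw": 0.5},{"tx": -0.379,"ty": -0.116,"tz": -0.05,"turn": 0,"claw": 0.5},{"tx": -0.379,"ty": -0.116,"tz": -0.05,"turn": 0,"claw": 0.5},{"tx": -0.379,"ty": -0.116,"tz": -0.05,"turn": 0,"claw": 0.5},{"tx": -0.379,"ty": -0.116,"tz": -0.05,"turn": 0,"claw": 0.5}])

```text
t: 11.95
ee_pos: [0.5224, -0.2637, 0.1139]
ee_rot: [0.001, 0.673, 0.739, -0.0]
force: [-0.1, 0.5, -0.0]
finger_gap: 0.0428
gripper_force: 0.0
```

```bash
cat > pad.py <<'E'
from h import *
import sys
c=snap('wrist',sys.argv[1]); f=c['frame']; m=cv2.inRange(cv2.cvtColor(f,cv2.COLOR_RGB2HSV),(20,80,60),(35,255,255))
p=r.read_state()['ee_pos']; print(p)
O=np.array([.5196,.131]);X=np.array([-.1,.995]);Y=np.array([.995,.1])
L=lambda q:[round(float((q-O)@Y),4),round(float((q-O)@X),4)]
print('tool local',L(p[:2]))
for k in cv2.findContours(m,0,2)[0]:
    if cv2.contourArea(k)<800: continue
    b=cv2.boxPoints(cv2.minAreaRect(k)); w=np.array([p2w(c,*q,.014)[:2] for q in b])
    print(cv2.contourArea(k),b.round().tolist(),'c',L(w.mean(0)),[L(q) for q in w])
E
python3 pad.py w7
```

```text
[ 0.52325856 -0.26091363  0.11327892]
tool local [-0.0356, -0.3903]
8437.5 [[210.0, 94.0], [274.0, 47.0], [341.0, 138.0], [277.0, 185.0]] c [-0.0347, -0.321] [[-0.0782, -0.3054], [-0.0356, -0.277], [0.0096, -0.3343], [-0.0345, -0.3674]]
```

Request:
apply_moves(deltas=[{"tx": 0,"ty": 0,"tz": 0.05,"turn": 0,"claw": 0.5},{"tx": 0,"ty": 0,"tz": 0.085,"turn": 0,"claw": 0.5},{"tx": 0,"ty": 0,"tz": 0.096,"turn": 0,"claw": 0.5},{"tx": 0.012,"ty": 0,"tz": 0.096,"turn": 0,"claw": 0.5},{"tx": 0.024,"ty": 0,"tz": 0.096,"turn": 0,"claw": 0.5},{"tx": 0.036,"ty": 0,"tz": 0.096,"turn": 0,"claw": 0.5},{"tx": 0.052,"ty": 0.001,"tz": 0.096,"turn": 0,"claw": 0.5},{"tx": 0.07,"ty": 0.002,"tz": 0.096,"turn": 0,"claw": 0.5}])

```text
t: 13.0
ee_pos: [0.5192, -0.1896, 0.0177]
ee_rot: [0.001, 0.671, 0.742, 0.0]
force: [1.2, -1.3, 2.3]
finger_gap: 0.0425
gripper_force: 0.8
```

```bash
python3 pad.py w8
```

```text
[ 0.51907726 -0.18596363  0.01717017]
tool local [-0.0322, -0.3153]
19924.0 [[151.0, 214.0], [226.0, 116.0], [366.0, 223.0], [291.0, 321.0]] c [-0.0379, -0.2858] [[-0.0845, -0.2812], [-0.0504, -0.2411], [0.0073, -0.2852], [-0.0241, -0.3357]]
```

The pad's corner is caged between the fingers, so I'm continuing the push.

Request:
apply_moves(deltas=[{"tx": 0.02,"ty": 0.002,"tz": -0.001,"turn": 0,"claw": 0.5},{"tx": 0.04,"ty": 0.004,"tz": -0.001,"turn": 0,"claw": 0.5},{"tx": 0.06,"ty": 0.006,"tz": -0.001,"turn": 0,"claw": 0.5},{"tx": 0.08,"ty": 0.008,"tz": -0.001,"turn": 0,"claw": 0.5},{"tx": 0.1,"ty": 0.01,"tz": -0.001,"turn": 0,"claw": 0.5},{"tx": 0.12,"ty": 0.012,"tz": -0.001,"turn": 0,"claw": 0.5},{"tx": 0.14,"ty": 0.014,"tz": -0.001,"turn": 0,"claw": 0.5},{"tx": 0.16,"ty": 0.016,"tz": -0.001,"turn": 0,"claw": 0.5}])

```text
t: 14.05
ee_pos: [0.5186, -0.0287, 0.0183]
ee_rot: [-0.0, 0.671, 0.742, -0.0]
force: [1.3, -1.4, 0.2]
finger_gap: 0.0428
gripper_force: 0.5
```

```bash
python3 pad.py w9
```

```text
[ 0.51854556 -0.02495682  0.01799076]
tool local [-0.0166, -0.1551]
19775.5 [[151.0, 214.0], [225.0, 116.0], [366.0, 222.0], [292.0, 320.0]] c [-0.0225, -0.1256] [[-0.0692, -0.1214], [-0.0356, -0.081], [0.0227, -0.1246], [-0.008, -0.1752]]
```

Request:
apply_moves(deltas=[{"tx": 0.02,"ty": 0.003,"tz": 0,"turn": 0,"claw": 0.5},{"tx": 0.04,"ty": 0.006,"tz": 0,"turn": 0,"claw": 0.5},{"tx": 0.06,"ty": 0.009,"tz": 0,"turn": 0,"claw": 0.5},{"tx": 0.08,"ty": 0.012,"tz": 0,"turn": 0,"claw": 0.5},{"tx": 0.1,"ty": 0.015,"tz": 0,"turn": 0,"claw": 0.5},{"tx": 0.115,"ty": 0.017,"tz": 0,"turn": 0,"claw": 0.5},{"tx": 0.13,"ty": 0.019,"tz": 0,"turn": 0,"claw": 0.5},{"tx": 0.14,"ty": 0.02,"tz": 0,"turn": 0,"claw": 0.5}])

```text
t: 15.1
ee_pos: [0.5248, 0.1126, 0.0183]
ee_rot: [-0.0, 0.671, 0.742, 0.0]
force: [-0.0, -0.7, 0.6]
finger_gap: 0.0428
gripper_force: 0.4
```

Request:
apply_moves(deltas=[{"tx": 0.015,"ty": 0.001,"tz": 0,"turn": 0,"claw": 0.5},{"tx": 0.03,"ty": 0.001,"tz": 0,"turn": 0,"claw": 0.5},{"tx": 0.042,"ty": 0.001,"tz": 0,"turn": 0,"claw": 0.5},{"tx": 0.05,"ty": 0.001,"tz": 0,"turn": 0,"claw": 0.5},{"tx": 0.053,"ty": 0.001,"tz": 0,"turn": 0,"claw": 0.5},{"tx": 0.053,"ty": 0.001,"tz": 0,"turn": 0,"claw": 0.5}])

```text
t: 15.85
ee_pos: [0.5205, 0.1646, 0.0184]
ee_rot: [-0.0, 0.671, 0.742, 0.0]
force: [0.1, -0.4, -0.3]
finger_gap: 0.0427
gripper_force: 0.0
```

```bash
python3 pad.py w10
```

```text
[0.52052961 0.1643174  0.01841182]
tool local [0.0043, 0.0331]
19820.0 [[151.0, 212.0], [225.0, 114.0], [366.0, 220.0], [292.0, 318.0]] c [-0.0012, 0.0675] [[-0.0478, 0.0716], [-0.0142, 0.1118], [0.044, 0.0684], [0.0133, 0.018]]
11213.0 [[-0.0, 0.0], [559.0, -2.0], [559.0, 33.0], [0.0, 35.0]] c [0.0069, 0.1507] [[-0.0989, 0.1564], [0.1127, 0.1576], [0.1148, 0.145], [-0.1009, 0.1439]]
```

Request:
apply_moves(deltas=[{"tx": 0.006,"ty": 0,"tz": 0,"turn": 0,"claw": 0.5},{"tx": 0.01,"ty": 0,"tz": 0,"turn": 0,"claw": 0.5},{"tx": 0.01,"ty": 0,"tz": 0,"turn": 0,"claw": 0.5},{"tx": -0.02,"ty": 0,"tz": 0,"turn": 0,"claw": 0.5},{"tx": -0.05,"ty": 0,"tz": -0.02,"turn": 0,"claw": 0.5},{"tx": -0.1,"ty": 0,"tz": -0.07,"turn": 0,"claw": 0.5},{"tx": -0.16,"ty": 0,"tz": -0.13,"turn": 0,"claw": 0.5},{"tx": -0.16,"ty": 0,"tz": -0.19,"turn": 0,"claw": 0.5}])

```text
t: 16.9
ee_pos: [0.5348, 0.0058, 0.1893]
ee_rot: [0.0, 0.673, 0.739, -0.001]
force: [1.7, 1.6, 0.3]
finger_gap: 0.0424
gripper_force: 0.0
```

Request:
apply_moves(deltas=[{"tx": -0.15,"ty": 0,"tz": -0.06,"turn": 0,"claw": 0.5},{"tx": -0.15,"ty": 0,"tz": -0.06,"turn": 0,"claw": 0.5},{"tx": -0.15,"ty": 0,"tz": -0.06,"turn": 0,"claw": 0.5},{"tx": -0.15,"ty": 0,"tz": -0.06,"turn": 0,"claw": 0.5},{"tx": -0.15,"ty": 0,"tz": -0.06,"turn": 0,"claw": 0.5}])

```text
t: 17.52
ee_pos: [0.5504, -0.1383, 0.2474]
ee_rot: [-0.0, 0.671, 0.741, 0.001]
force: [-0.7, 0.2, -0.2]
finger_gap: 0.0429
gripper_force: 0.0
```

```bash
python3 - <<'E'
from h import *
d=snap('top','t9'); w=snap('wrist','w11')
a=cv2.resize(d['frame'][120:310,100:460],(760,401),interpolation=cv2.INTER_CUBIC); b=cv2.resize(w['frame'],(264,198)); q=np.zeros((198,760,3),np.uint8);q[:,:264]=b
cv2.imwrite('pics/f.png',np.vstack([a,q])[:,:,::-1])
E
```

```text
(no output)
```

View pics/f.png

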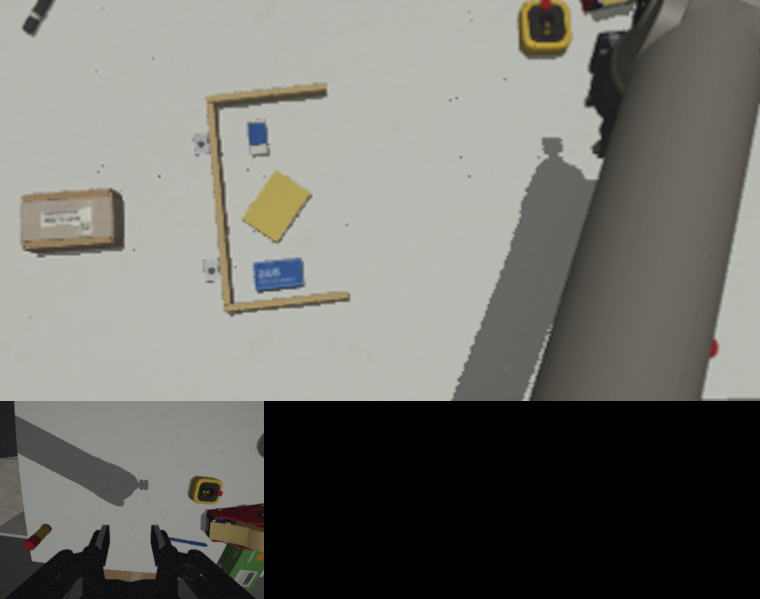

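All three lie flat well inside the corral: eraser (258,138), pad (278,207) and staple box (278,274). The opening is at x≈326–348. The tape measure, glue stick and parcel haven't moved.

```bash
python3 -c "
from rig import r
print(r.sign_off())"
```

```text
the job is handed in; nothing more can be done
None
```

I swept the staple box, eraser and slip pad into the corral; in the last top view all three lie flat and well past the opening, with the tape measure, glue stick and parcel apparently where they started. I handed the job in at about 17.5 s, and the hand-in gave no verdict.

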